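# Move the spice jars to the railed rack in the same order

### The job

Move the four spice jars from the row of trays on the old stand into the new wooden rack, keeping their order from left to right as seen from the robot: the leftmost jar goes into the leftmost bay, and so on to the rightmost. Lift each jar over the steel rail and stand it upright on the rack's board in its own bay; do not tip any jar over, and leave the white ramekin where it is.

Things in the scene. Friction and masses are not known exactly. Their poses are not given: they have to be found in the camera images.
- jar_1: spice jar, upright cylinder 41 mm in diameter, 105 mm tall, dark cap on the top 21 mm, cream label, cap top cream and blue; about 110 g. Origin: centre of its underside, z up. At the start it stands in the tray tray_1; in which place of the row that is differs from run to run.
- jar_2: spice jar, upright cylinder 41 mm in diameter, 105 mm tall, dark cap on the top 21 mm, black label with a green leaf, cap top dark green; about 110 g. Origin: centre of its underside, z up. At the start it stands in the tray tray_2; in which place of the row that is differs from run to run.
- jar_3: spice jar, upright cylinder 41 mm in diameter, 105 mm tall, dark cap on the top 21 mm, navy blue label, cap top dark red and blue; about 110 g. Origin: centre of its underside, z up. At the start it stands in the tray tray_3; in which place of the row that is differs from run to run.
- jar_4: spice jar, upright cylinder 41 mm in diameter, 105 mm tall, dark cap on the top 21 mm, black and white label, cap top black; about 110 g. Origin: centre of its underside, z up. At the start it stands in the tray tray_4; in which place of the row that is differs from run to run.
- tray_1: square steel tray 66 x 66 mm, rim 10 mm high, floor 5 mm, fixed; jar_1 starts in it. Four trays in a row, 75 mm between centres, on a dark board 88 x 316 mm, 12 mm thick (old stand). Origin: centre of its underside, 12 mm above the worktop (jars stand at 17 mm). y runs along the row to the left, x away from the robot; turned at most 0.25 rad. Its place in the row varies.
- tray_2: square steel tray 66 x 66 mm, rim 10 mm high, floor 5 mm, fixed; jar_2 starts in it. Four trays in a row, 75 mm between centres, on a dark board 88 x 316 mm, 12 mm thick (old stand). Origin: centre of its underside, 12 mm above the worktop (jars stand at 17 mm). y runs along the row to the left, x away from the robot; turned at most 0.25 rad. Its place in the row varies.
- tray_3: square steel tray 66 x 66 mm, rim 10 mm high, floor 5 mm, fixed; jar_3 starts in it. Four trays in a row, 75 mm between centres, on a dark board 88 x 316 mm, 12 mm thick (old stand). Origin: centre of its underside, 12 mm above the worktop (jars stand at 17 mm). y runs along the row to the left, x away from the robot; turned at most 0.25 rad. Its place in the row varies.
- tray_4: square steel tray 66 x 66 mm, rim 10 mm high, floor 5 mm, fixed; jar_4 starts in it. Four trays in a row, 75 mm between centres, on a dark board 88 x 316 mm, 12 mm thick (old stand). Origin: centre of its underside, 12 mm above the worktop (jars stand at 17 mm). y runs along the row to the left, x away from the robot; turned at most 0.25 rad. Its place in the row varies.
- rail_rack: new rack, pale wood, fixed, 84 (x) x 316 mm (y). Origin: centre of its underside, on the worktop; x to its back, y to its left seen from the robot; turned at most 0.25 rad. Board top 14 mm up. Bay centres x 0, y +112.5, +37.5, -37.5, -112.5 mm; bays 64 deep, 68 wide. Tops above the worktop: dividers 30, ends 64, back 59, front steel rail (at x -36) 53 mm.
- ramekin: small white ramekin, 67 mm in diameter, 40 mm tall, loose bystander standing behind the racks. Origin: centre of its underside.
Mind the look-alikes: they are no part of the job. Leave any orange or pink look-alike of the jar_3 alone. Leave any pink look-alike of the jar_2 alone.

How it is judged:
At the end, for the whole second after the job is handed in: Each jar stands upright (within 0.1 rad) and still on the board of the rack, in a bay of its own behind the rail (within 15 mm of the bay's middle in depth and 16 mm along the rack), in the same order from left to right as the trays they started in; the ramekin is within 30 mm of its starting place (x of jar_1 in the frame of rail_rack between -0.015 and 0.015 m and z of jar_1 in the frame of rail_rack between 0.008 and 0.02 m and (y of jar_1 in the frame of rail_rack between 0.0965 and 0.1285 m or y of jar_1 in the frame of rail_rack between 0.0215 and 0.0535 m or y of jar_1 in the frame of rail_rack between -0.0535 and -0.0215 m or y of jar_1 in the frame of rail_rack between -0.1285 and -0.0965 m) and angle between each of jar_1, jar_2, jar_3, jar_4's own z axis and vertical below 0.1 rad and linear speed of each of jar_1, jar_2, jar_3, jar_4 below 0.02 m/s and x of jar_2 in the frame of rail_rack between -0.015 and 0.015 m and z of jar_2 in the frame of rail_rack between 0.008 and 0.02 m and (y of jar_2 in the frame of rail_rack between 0.0965 and 0.1285 m or y of jar_2 in the frame of rail_rack between 0.0215 and 0.0535 m or y of jar_2 in the frame of rail_rack between -0.0535 and -0.0215 m or y of jar_2 in the frame of rail_rack between -0.1285 and -0.0965 m) and x of jar_3 in the frame of rail_rack between -0.015 and 0.015 m and z of jar_3 in the frame of rail_rack between 0.008 and 0.02 m and (y of jar_3 in the frame of rail_rack between 0.0965 and 0.1285 m or y of jar_3 in the frame of rail_rack between 0.0215 and 0.0535 m or y of jar_3 in the frame of rail_rack between -0.0535 and -0.0215 m or y of jar_3 in the frame of rail_rack between -0.1285 and -0.0965 m) and x of jar_4 in the frame of rail_rack between -0.015 and 0.015 m and z of jar_4 in the frame of rail_rack between 0.008 and 0.02 m and (y of jar_4 in the frame of rail_rack between 0.0965 and 0.1285 m or y of jar_4 in the frame of rail_rack between 0.0215 and 0.0535 m or y of jar_4 in the frame of rail_rack between -0.0535 and -0.0215 m or y of jar_4 in the frame of rail_rack between -0.1285 and -0.0965 m) and ((y of tray_1 in the frame of tray_2 above 0 m and ((y of jar_1 in the frame of rail_rack above -0.075 m and y of jar_2 in the frame of rail_rack below -0.075 m) or (y of jar_1 in the frame of rail_rack above 0 m and y of jar_2 in the frame of rail_rack below 0 m) or (y of jar_1 in the frame of rail_rack above 0.075 m and y of jar_2 in the frame of rail_rack below 0.075 m))) or (y of tray_1 in the frame of tray_2 below 0 m and ((y of jar_2 in the frame of rail_rack above -0.075 m and y of jar_1 in the frame of rail_rack below -0.075 m) or (y of jar_2 in the frame of rail_rack above 0 m and y of jar_1 in the frame of rail_rack below 0 m) or (y of jar_2 in the frame of rail_rack above 0.075 m and y of jar_1 in the frame of rail_rack below 0.075 m)))) and ((y of tray_1 in the frame of tray_3 above 0 m and ((y of jar_1 in the frame of rail_rack above -0.075 m and y of jar_3 in the frame of rail_rack below -0.075 m) or (y of jar_1 in the frame of rail_rack above 0 m and y of jar_3 in the frame of rail_rack below 0 m) or (y of jar_1 in the frame of rail_rack above 0.075 m and y of jar_3 in the frame of rail_rack below 0.075 m))) or (y of tray_1 in the frame of tray_3 below 0 m and ((y of jar_3 in the frame of rail_rack above -0.075 m and y of jar_1 in the frame of rail_rack below -0.075 m) or (y of jar_3 in the frame of rail_rack above 0 m and y of jar_1 in the frame of rail_rack below 0 m) or (y of jar_3 in the frame of rail_rack above 0.075 m and y of jar_1 in the frame of rail_rack below 0.075 m)))) and ((y of tray_1 in the frame of tray_4 above 0 m and ((y of jar_1 in the frame of rail_rack above -0.075 m and y of jar_4 in the frame of rail_rack below -0.075 m) or (y of jar_1 in the frame of rail_rack above 0 m and y of jar_4 in the frame of rail_rack below 0 m) or (y of jar_1 in the frame of rail_rack above 0.075 m and y of jar_4 in the frame of rail_rack below 0.075 m))) or (y of tray_1 in the frame of tray_4 below 0 m and ((y of jar_4 in the frame of rail_rack above -0.075 m and y of jar_1 in the frame of rail_rack below -0.075 m) or (y of jar_4 in the frame of rail_rack above 0 m and y of jar_1 in the frame of rail_rack below 0 m) or (y of jar_4 in the frame of rail_rack above 0.075 m and y of jar_1 in the frame of rail_rack below 0.075 m)))) and ((y of tray_2 in the frame of tray_3 above 0 m and ((y of jar_2 in the frame of rail_rack above -0.075 m and y of jar_3 in the frame of rail_rack below -0.075 m) or (y of jar_2 in the frame of rail_rack above 0 m and y of jar_3 in the frame of rail_rack below 0 m) or (y of jar_2 in the frame of rail_rack above 0.075 m and y of jar_3 in the frame of rail_rack below 0.075 m))) or (y of tray_2 in the frame of tray_3 below 0 m and ((y of jar_3 in the frame of rail_rack above -0.075 m and y of jar_2 in the frame of rail_rack below -0.075 m) or (y of jar_3 in the frame of rail_rack above 0 m and y of jar_2 in the frame of rail_rack below 0 m) or (y of jar_3 in the frame of rail_rack above 0.075 m and y of jar_2 in the frame of rail_rack below 0.075 m)))) and ((y of tray_2 in the frame of tray_4 above 0 m and ((y of jar_2 in the frame of rail_rack above -0.075 m and y of jar_4 in the frame of rail_rack below -0.075 m) or (y of jar_2 in the frame of rail_rack above 0 m and y of jar_4 in the frame of rail_rack below 0 m) or (y of jar_2 in the frame of rail_rack above 0.075 m and y of jar_4 in the frame of rail_rack below 0.075 m))) or (y of tray_2 in the frame of tray_4 below 0 m and ((y of jar_4 in the frame of rail_rack above -0.075 m and y of jar_2 in the frame of rail_rack below -0.075 m) or (y of jar_4 in the frame of rail_rack above 0 m and y of jar_2 in the frame of rail_rack below 0 m) or (y of jar_4 in the frame of rail_rack above 0.075 m and y of jar_2 in the frame of rail_rack below 0.075 m)))) and ((y of tray_3 in the frame of tray_4 above 0 m and ((y of jar_3 in the frame of rail_rack above -0.075 m and y of jar_4 in the frame of rail_rack below -0.075 m) or (y of jar_3 in the frame of rail_rack above 0 m and y of jar_4 in the frame of rail_rack below 0 m) or (y of jar_3 in the frame of rail_rack above 0.075 m and y of jar_4 in the frame of rail_rack below 0.075 m))) or (y of tray_3 in the frame of tray_4 below 0 m and ((y of jar_4 in the frame of rail_rack above -0.075 m and y of jar_3 in the frame of rail_rack below -0.075 m) or (y of jar_4 in the frame of rail_rack above 0 m and y of jar_3 in the frame of rail_rack below 0 m) or (y of jar_4 in the frame of rail_rack above 0.075 m and y of jar_3 in the frame of rail_rack below 0.075 m)))) and distance of ramekin from where it was at the start of the episode below 0.03 m); the robot touches nothing.
It fails at once if a jar is tipped over (angle between any of jar_1, jar_2, jar_3, jar_4's own z axis and vertical above 0.8 rad).
It fails at once if the ramekin is pushed away (distance of ramekin from where it was at the start of the episode above 0.03 m).
It also fails if it takes over 112 s, if anything falls off the work surface, if the arm or the gripper's body presses on something with over 40 N, if the wrist force passes 120 N, or if a joint passes its speed limit or range.

### The arm

A 7-joint arm with a two-finger parallel gripper is mounted at the origin on a cart in front of the work surface, level with it; the furniture and walls round the work are solid. World frame = base frame: x ahead of the robot, y to its left, z up, the work surface at z = 0. Lengths are in m, angles in rad, forces in N, time in s.
With the tool pointing down it reaches from about 0.425 to 0.925 m from the base axis. Payload 6.8 kg.
Tool frame: the origin (TCP) lies at the very end of the fingers, on their centre line; the grasp point (between the pads) lies 19 mm behind it; z points along the fingers, y is the line along which they close (so a half turn about z gives the same grasp; the last joint's range is limited). The gripper opens to 85 mm and grips with 20 to 120 N. Pads are 22 mm wide; open, the fingers measure 114 mm over their backs; the gripper's body (76 mm by 85 mm) begins 54 mm behind the grasp point. The pads swing forward as they close: fully open they stand 13 mm farther back than shut.
Start: joints at [-1.438, 0.477, 0.022, 1.555, -0.011, 1.109, -0.083], TCP at [0.161, 0.656, 0.231] pointing down, gripper open.
Joint ranges: [-2.96, 2.96], [-0.34, 2.1], [-1.41, 1.46], [0.24, 2.44], [-1.37, 4.51], [0.17, 1.92], [-2.96, 2.96]. Speed limits (rad/s): [2.39, 2.39, 3.14, 3.14, 3.14, 3.14, 3.14].

### API

Orientations are given as a unit quaternion [w, x, y, z].
In Python, from station import monitor, eyes, bot gives the robot as it stands.
- The arm moves only by the tool jog_arm, called after "Request:" as a command line: name --argument value ..., lists and objects as JSON in quotes. Schema: {"type":"object","properties":{"increments":{"type":"array","items":{"type":"number"},"minItems":5,"maxItems":100},"grip_n":{"type":"number"},"only":{"type":"string"},"quiet":{"type":"boolean"},"lines":{"type":"string"}},"required":["increments"],"additionalProperties":false}. increments is one flat list of numbers that holds 1 to 20 rows one after another, with no inner brackets; each row has 5 numbers: dx, dy, dz in shares of the most that a row can go, 1 being 50 mm, then a turn about the tool's z in a scale on which 1.0 is 2 pi rad, then the opening from 0.0 (shut) to 1.0 (fully open); each row shifts and turns the commanded pose from where the row before left it, along the tool's axes as they then stand; what a row does not reach is not made up. A row lasts 1/10 s, in which the tool goes at most 0.05 m and 0.15 rad, less where a joint would pass 70% of its speed; a pose out of reach is approached as far as the arm can. The fingers move at their own pace and stop on an object; grip_n is the grip in N (left out, the last holds). Time passes only in rows, so rows that do not move let the fingers close. The tool returns the time, the measured TCP pose, the force, the opening and the grip force at its end. only (a regular expression) keeps the lines of the reply that match it, lines (a string "A,B") keeps lines A to B, and quiet returns only ok. Shift and turn numbers lie between -1 and 1, and a call with a number outside is refused. Input that does not fit is refused with a message, and nothing moves.
- monitor.get_obs(): the state, without advancing time (a new reading comes with each control period).
- eyes.read_camera(name): name is "side" or "top" or "wrist"; returns the picture (420x560x3 uint8, blue, green, red); there is no depth.
- eyes.camera_info(name): a dict with "vertical_fov" (degrees; the focal length in pixels is half the picture's height over the tangent of half this angle, whatever the lens; pixels are square), "cx", "cy" (the principal point, pixels), "view" (4x4, takes a point from world to camera coordinates); the wrist camera has in their place "hand_eye" (4x4, takes a point from camera to tool coordinates, whose origin is the TCP and whose axes are the flange's). Camera axes: x right, y up, looking along -z (the intrinsics and any distortion apply to the point x, -y, -z); pixel columns grow to the right and rows downward; lengths in m; the calibration is good to about 2 mm. A picture is of the moment at which its call begins: read the wrist's pose just before it. camera_info takes no time and is no camera call.
- bot.hand_in(): hands the job in; it is judged then, once.
The state is a dict: "t": time; "q": joint angles; "joint_vel": joint speeds; "joint_torque": joint torques, N m; "eef_pos": TCP position; "tool_rot": TCP orientation; "contact_force": force on the tool from outside, world axes, zero at the start; "torque": the same for the moment, N m; "gripper_width": opening from 0.0 (shut) to 1.0 (fully open); "grasp_force": force on a finger pad.
Only numpy, scipy, OpenCV 4.12 (cv2) and the standard library are available. Lean on these libraries where they do the work, as an engineer would, in place of code of your own. Each camera call takes 0.05 s, during which the arm holds its last target. There are 200 camera calls.

## Working session

There is one attempt and no reset: what is moved stays moved. The work goes in short steps, Python scripts to look and compute and a tool call to move; the robot and the scene stay as the last step left them, time stands still between calls to the robot, and variables do not carry over. Pictures are saved under pics/ and viewed, at most 14 in all, crops included, and the job is handed in when it is done.

```bash
mkdir -p pics; ls; python3 - <<'E'
from station import monitor, eyes, bot
import cv2
for n in("top","side"):
    cv2.imwrite(f"pics/{n}0.png",eyes.read_camera(n)); print(n,eyes.camera_info(n))
print(eyes.camera_info("wrist"));print(monitor.get_obs())
E
```

```text
pics
top {'vertical_fov': 53.00936333984546, 'cx': 279.3004872386372, 'cy': 216.07113439069855, 'view': array([[ 0.07911546, -0.996859  , -0.00358819, -0.00325451],
       [ 0.97582726,  0.07670969,  0.20463819, -0.5669341 ],
       [-0.20372017, -0.0196915 ,  0.97883111, -0.98054002],
       [ 0.        ,  0.        ,  0.        ,  1.        ]])}
side {'vertical_fov': 45.65799694660757, 'cx': 295.4861872763967, 'cy': 212.76053284284984, 'view': array([[-0.47371138, -0.88058887, -0.01267951,  0.31139686],
       [ 0.67208678, -0.37077706,  0.64095533, -0.38046721],
       [-0.5691194 ,  0.2951061 ,  0.76747345, -1.30076691],
       [ 0.        ,  0.        ,  0.        ,  1.        ]])}
{'vertical_fov': 63.520705418435064, 'cx': 277.2083356605227, 'cy': 208.377821029842, 'hand_eye': array([[ 2.11933171e-04,  9.51071045e-01,  3.08972203e-01,
         7.91260232e-02],
       [ 9.99999032e-01,  2.23238796e-04, -1.37309738e-03,
        -2.73914673e-04],
       [-1.37488774e-03,  3.08972195e-01, -9.51070078e-01,
        -1.43219976e-01],
       [ 0.00000000e+00,  0.00000000e+00,  0.00000000e+00,
         1.00000000e+00]])}
{'t': 0.1, 'q': array([-1.43811032,  0.47775432,  0.02236126,  1.55634028, -0.01145331,
        1.10927807, -0.08307495]), 'joint_vel': array([-4.38875032e-05, -2.46578733e-03, -6.90451880e-04, -9.39447241e-04,
        5.85332176e-04,  4.37936548e-04,  5.23282950e-04]), 'joint_torque': array([ 3.74292140e-03, -5.97761929e+01,  1.61342751e+00, -2.81957138e+01,
        1.28118010e-02,  5.02465366e-03,  3.58754085e-05]), 'eef_pos': array([0.16087449, 0.65501155, 0.23040377]), 'tool_rot': array([-1.37165006e-05,  1.20077760e-01,  9.92764146e-01, -8.25834798e-04]), 'contact_force': array([-0.24341886, -0.39705768, -0.67082071]), 'torque': array([-0.00746762,  0.02654512,  0.05349565]), 'grasp_force': 0.0, 'gripper_width': 1.00219283039972}
```

View pics/top0.png

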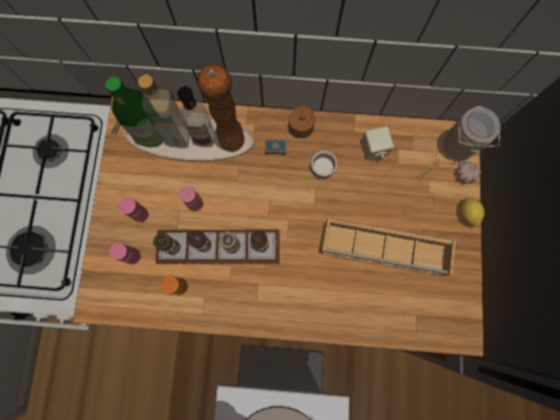

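View pics/side0.png

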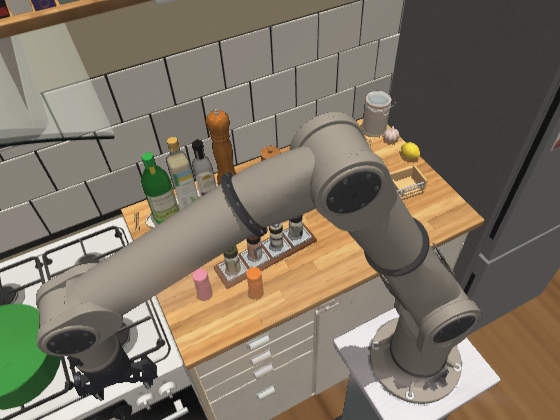

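The top view shows the old stand at about x 157–279, y 231–263, with four jars. Their order from left is to be confirmed. The rack is at about x 323–453, y 222–272 and the ramekin at (323,164). The side view shows the arm parked on the left, with pink and orange look-alikes around the stand. Next I zoom in on both.

```bash
python3 - <<'E'
import cv2
a=cv2.imread("pics/top0.png")
c=cv2.resize(a[215:280,145:295],None,fx=5,fy=5,interpolation=cv2.INTER_CUBIC)
d=cv2.resize(a[215:280,315:465],None,fx=5,fy=5,interpolation=cv2.INTER_CUBIC)
import numpy as np
o=np.vstack([c,d[:275]]);o=np.vstack([c[:300],d[:300]])
o=np.clip(o.astype(float)*1.5,0,255).astype('uint8')
cv2.imwrite("pics/z0.png",o)
E
```

```text
(no output)
```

View pics/z0.png

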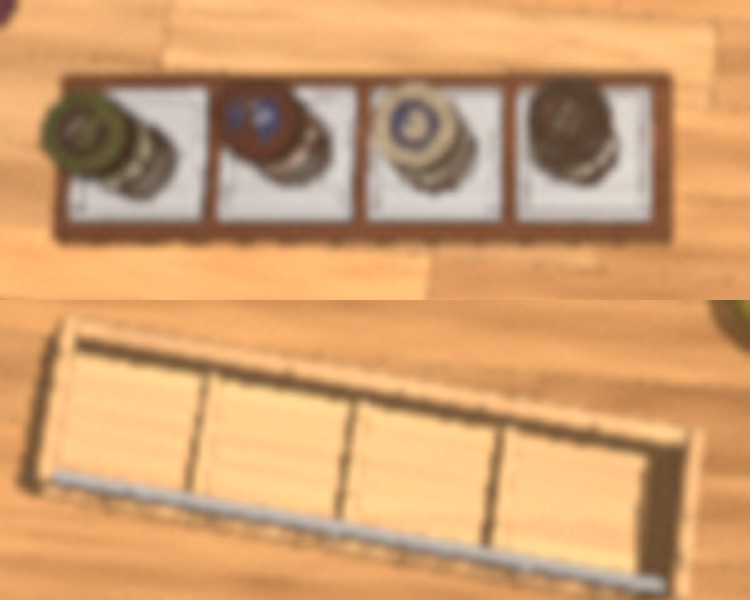

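```bash
cat > geo.py <<'E'
import numpy as np
from station import monitor, eyes, bot
from scipy.spatial.transform import Rotation as R
def cam(name, st=None):
    i=eyes.camera_info(name); f=210/np.tan(np.radians(i["vertical_fov"])/2)
    if name=="wrist":
        w,x,y,z=st["tool_rot"]; T=np.eye(4); T[:3,:3]=R.from_quat([x,y,z,w]).as_matrix(); T[:3,3]=st["eef_pos"]
        C=T@i["hand_eye"]
    else: C=np.linalg.inv(i["view"])
    return f,i["cx"],i["cy"],C
def at_z(c,uv,z):
    f,cx,cy,C=c; uv=np.atleast_2d(uv); d=np.c_[(uv[:,0]-cx)/f,-(uv[:,1]-cy)/f,-np.ones(len(uv))]@C[:3,:3].T
    return C[:3,3]+d*((z-C[2,3])/d[:,2])[:,None]
def project(c,P):
    f,cx,cy,C=c; p=(np.atleast_2d(P)-C[:3,3])@C[:3,:3]
    return np.c_[cx-f*p[:,0]/p[:,2],cy+f*p[:,1]/p[:,2]]
E
cat > m.py <<'E'
from geo import *
from scipy.optimize import least_squares
c=cam("top")
Z=lambda p,ox: np.c_[ox+(np.array(p)[:,0]+.5)/5-.5,215+(np.array(p)[:,1]+.5)/5-.5]
b=at_z(c,Z([(63,75),(669,75),(671,241),(56,241)],145),.012)[:,:2]
print("stand",b.round(4),"sizes",np.linalg.norm(b-np.roll(b,-1,0),axis=1).round(4),"centre",b.mean(0).round(4))
j=at_z(c,Z([(87,135),(260,123),(416,124),(570,123)],145),.122)[:,:2]
print("jars",j.round(4),np.linalg.norm(np.diff(j,axis=0),axis=1).round(4))
g=lambda p,z:at_z(c,Z(p,315),z)[:,:2]
rail=g([(55,178),(665,283),(360,231)],.053);back=g([(68,18),(690,132)],.059)
dv=[g(p,.030) for p in([(208,75),(188,190)],[(354,103),(340,220)],[(502,130),(488,245)])]
def res(p):
    ca,sa=np.cos(p[2]),np.sin(p[2]); L=lambda q:(q-p[:2])@np.array([[ca,-sa],[sa,ca]])
    return np.r_[L(rail)[:,0]+.036,L(back)[:,0]-.042,*[L(d)[:,1]-y for d,y in zip(dv,(.075,0,-.075))]]
s=least_squares(res,[.5,-.2,0]); print("rack",s.x.round(4),"res mm",(s.fun*1e3).round(1))
x,y,a=s.x
for k in(.1125,.0375,-.0375,-.1125): print("bay",round(x-np.sin(a)*k,4),round(y+np.cos(a)*k,4))
E
python3 m.py
```

```text
stand [[0.5152 0.3519]
 [0.5396 0.0418]
 [0.455  0.0341]
 [0.4305 0.3437]] sizes [0.311  0.085  0.3106 0.0851] centre [0.4851 0.1929]
jars [[0.4717 0.3029]
 [0.4835 0.2246]
 [0.4886 0.1533]
 [0.4946 0.0831]] [0.0792 0.0715 0.0705]
rack [ 0.5125 -0.2244 -0.1008] res mm [-0.4  1.8  0.5  0.1 -1.9 -0.9  0.6 -0.  -0.7  0.4  0.6]
bay 0.5238 -0.1124
bay 0.5162 -0.1871
bay 0.5087 -0.2617
bay 0.5012 -0.3363
```

The stand measures 311 × 85 mm against the true 316 × 88, and the rack fit residuals are under 2 mm. The order left to right is jar_2, jar_3, jar_1, jar_4. I turn the tool across the row first.

Careful with the scale: shifts go in shares of 50 mm and turns go in shares of 2 pi rad. That gives: 0.14 rad is 0.0223.

```bash
cat > to.py <<'E'
import sys
from geo import *
# usage: to.py x y z yaw : shift in tool axes from the measured pose, turn so that tool y points along world yaw
s=monitor.get_obs(); w,x,y,z=s["tool_rot"]; M=R.from_quat([x,y,z,w]).as_matrix()
t=np.array([float(v) for v in sys.argv[1:4]]); yaw=float(sys.argv[4])
now=np.arctan2(M[1,1],M[0,1]); d=(yaw-now+np.pi/2)%np.pi-np.pi/2
print("shift",(M.T@(t-s["eef_pos"])).round(4),"turn",round(-d,4),"tilt",round(float(np.arccos(-M[2,2])),4),"t",round(s["t"],2),"q",s["q"].round(2),"w",round(s["gripper_width"],3),"grip",round(s["grasp_force"],1),"F",s["contact_force"].round(1))
E
```

Request:
jog_arm --increments '[0,0,0,0.0223,1,0,0,0,0.0223,1,0,0,0,0.0223,1,0,0,0,0.0223,1,0,0,0,0.0223,1,0,0,0,0.0223,1,0,0,0,0.0223,1,0,0,0,0.0223,1,0,0,0,0.0207,1,0,0,0,0,1]' --grip_n 40

```text
t: 1.1
eef_pos: [0.1607, 0.6553, 0.2307]
tool_rot: [0.0, 0.679, 0.735, -0.0]
contact_force: [-0.1, 0.1, -0.1]
gripper_width: 0.999
grasp_force: 0.0
```

```bash
python3 to.py 0.477 0.22 0.30 0.0785
```

```text
shift [-0.459   0.2809 -0.0687] turn 0.0007 tilt 0.0012 t 1.1 q [-1.63  0.49  0.3   1.57 -0.15  1.11 -1.22] w 0.999 grip 0.0 F [-0.1  0.1 -0.1]
```

Converted, -0.035 m is -0.7, -0.033 m is -0.66.

Request:
jog_arm --increments '[0,0,-0.7,0,1,0,0,-0.68,0,1,-0.6,0.4,0,0,1,-0.66,0.4,0,0,1,-0.66,0.4,0,0,1,-0.66,0.4,0,0,1,-0.66,0.4,0,0,1,-0.66,0.4,0,0,1,-0.66,0.4,0,0,1,-0.66,0.4,0,0,1,-0.66,0.4,0,0,1,-0.66,0.4,0,0,1,-0.66,0.4,0,0,1,-0.66,0.4,0,0,1,-0.66,0.4,0,0,1,-0.66,0.4,0,0,1,0,0,0,0,1,0,0,0,0,1]'

```text
t: 2.9
eef_pos: [0.477, 0.2196, 0.3002]
tool_rot: [-0.0, 0.678, 0.735, -0.0]
contact_force: [-0.8, 0.5, -1.0]
gripper_width: 0.995
grasp_force: 0.0
```

```bash
python3 - <<'E'
from geo import *
import cv2,pickle
s=monitor.get_obs(); a=eyes.read_camera("wrist"); cv2.imwrite("pics/w1.png",a); pickle.dump(s,open("w1.pkl","wb"))
E
python3 to.py 0.474 0.305 0.2 0.0785
```

```text
shift [0.0841 0.0046 0.1001] turn 0.0038 tilt 0.0006 t 2.95 q [-1.05  0.17  0.58  1.86 -0.1   1.14 -0.36] w 0.999 grip 0.0 F [ 0.1 -0.1  0.1]
```

View pics/w1.png

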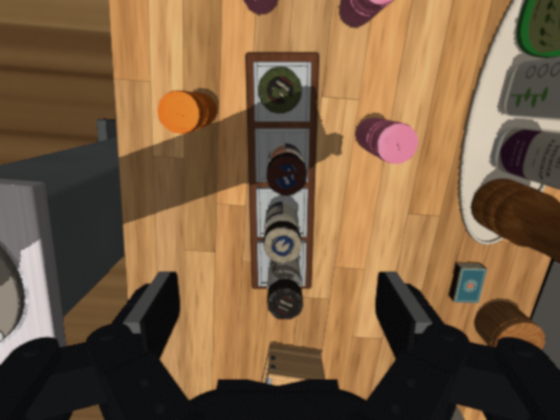

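The wrist view shows the four caps at about (280,89), (287,173), (282,244) and (286,298). Stand corners are at (248,53), (318,53), (311,288) and (251,288).

```bash
python3 - <<'E'
from geo import *
import pickle
c=cam("wrist",pickle.load(open("w1.pkl","rb")))
print(at_z(c,[(280,89),(287,173),(282,244),(286,298)],.122).round(4))
b=at_z(c,[(248,53),(318,53),(311,288),(251,288)],.012);print(b.round(4),np.linalg.norm(b-np.roll(b,-1,0),axis=1).round(4),b.mean(0))
E
```

```text
[[0.4727 0.3067 0.122 ]
 [0.4857 0.2312 0.122 ]
 [0.4872 0.1567 0.122 ]
 [0.497  0.0933 0.122 ]]
[[0.433  0.3461 0.012 ]
 [0.5143 0.3527 0.012 ]
 [0.5407 0.0427 0.012 ]
 [0.4542 0.0358 0.012 ]] [0.0815 0.3111 0.0868 0.311 ] [0.48553764 0.1943065  0.012     ]
```

Converted, 0.035 m is 0.7, 0.03 m is 0.6.

Request:
jog_arm --increments '[0.6,0.04,0.6,0,1,0.6,0.04,0.7,0,1,0.5,0,0.7,0,1,0,0,0,0,1,0,0,0,0,1]'

```text
t: 3.45
eef_pos: [0.4725, 0.3066, 0.1994]
tool_rot: [-0.0, 0.677, 0.736, -0.001]
contact_force: [-0.4, -0.2, 0.8]
gripper_width: 1.002
grasp_force: 0.0
```

```bash
python3 to.py 0.473 0.306 0.074 0.0785
```

```text
shift [-0.0004  0.0007  0.1254] turn 0.0059 tilt 0.0025 t 3.45 q [-1.09  0.36  0.51  1.89 -0.21  0.96 -0.4 ] w 1.002 grip 0.0 F [-0.4 -0.2  0.8]
```

Converted, 0.03 m is 0.6, 0.025 m is 0.5.

Request:
jog_arm --increments '[0,0,0.6,0,1,0,0,0.6,0,1,0,0,0.6,0,1,0,0,0.5,0,1,0,0,0.2,0,1,0,0,0,0,1,0,0,0,0,0,0,0,0,0,0,0,0,0,0,0,0,0,0,0,0,0,0,0,0,0,0,0,0,0,0,0,0,0,0,0,0,0,0,0,0]' --grip_n 40

```text
t: 4.85
eef_pos: [0.4743, 0.306, 0.0765]
tool_rot: [-0.0, 0.678, 0.735, 0.001]
contact_force: [-2.4, -0.1, 6.6]
gripper_width: 0.469
grasp_force: 39.3
```

```bash
python3 - <<'E'
from geo import *
import cv2
cv2.imwrite("pics/s2.png",eyes.read_camera("side")[150:350,150:400].repeat(2,0).repeat(2,1))
E
python3 to.py 0.5238 -0.1124 0.22 -0.1008
```

```text
shift [-0.4208  0.016  -0.144 ] turn 0.181 tilt 0.0016 t 4.9 q [-1.02  0.53  0.43  1.97 -0.33  0.71 -0.3 ] w 0.468 grip 39.3 F [-1.7 -1.2  7.6]
```

View pics/s2.png

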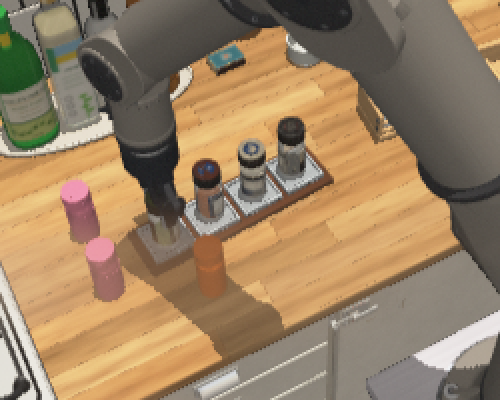

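The jar is gripped (width 0.47, matching 41 mm). I lift and turn, then move across.

Converted, -0.035 m is -0.7, -0.034 m is -0.68, 0.06 rad is 0.0095.

Request:
jog_arm --increments '[0,0,-0.2,0,0,0,0,-0.6,0,0,0,0,-0.7,0,0,0,0,-0.7,0.0095,0,0,0,-0.68,0.0095,0,0,0,0,0.0095,0,0,0,0,0,0]'

```text
t: 5.6
eef_pos: [0.4743, 0.3057, 0.2209]
tool_rot: [-0.0, 0.742, 0.671, 0.001]
contact_force: [0.5, -0.2, -1.9]
gripper_width: 0.465
grasp_force: 40.4
```

```bash
python3 to.py 0.5238 -0.1124 0.22 -0.1008
```

```text
shift [-4.111e-01  9.120e-02  2.000e-04] turn 0.0003 tilt 0.0026 t 5.6 q [-1.14  0.34  0.58  1.87 -0.22  1.   -0.57] w 0.465 grip 40.4 F [ 0.5 -0.2 -1.9]
```

Converted, -0.03 m is -0.6, -0.015 m is -0.3.

Request:
jog_arm --increments '[-0.3,0.06,0,0,0,-0.6,0.14,0,0,0,-0.6,0.14,0,0,0,-0.6,0.14,0,0,0,-0.6,0.14,0,0,0,-0.6,0.14,0,0,0,-0.6,0.14,0,0,0,-0.6,0.14,0,0,0,-0.6,0.14,0,0,0,-0.6,0.14,0,0,0,-0.6,0.14,0,0,0,-0.6,0.14,0,0,0,-0.6,0.12,0,0,0,-0.6,0.1,0,0,0,-0.12,0,0,0,0,0,0,0,0,0,0,0,0,0,0,0,0,0,0,0]'

```text
t: 7.4
eef_pos: [0.5232, -0.1112, 0.2189]
tool_rot: [-0.001, 0.741, 0.672, -0.0]
contact_force: [-0.1, -0.4, -1.2]
gripper_width: 0.463
grasp_force: 40.4
```

```bash
python3 to.py 0.5238 -0.1124 0.075 -0.1008
python3 - <<'E'
from geo import *
import cv2,pickle
s=monitor.get_obs(); a=eyes.read_camera("wrist"); cv2.imwrite("pics/w3.png",a); pickle.dump(s,open("w3.pkl","wb"))
E
```

```text
shift [-0.0012  0.0008  0.1439] turn 0.0031 tilt 0.0011 t 7.4 q [-0.5   0.31  0.73  1.94 -0.25  0.98  0.25] w 0.463 grip 40.4 F [-0.1 -0.4 -1.2]
```

View pics/w3.png

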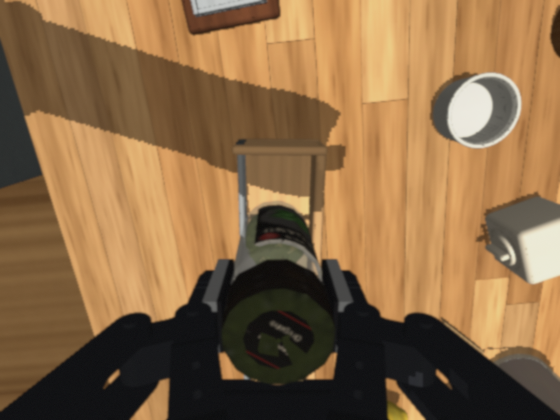

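The view shows the gripped jar upright over the rack's left bay: cap centre about (277,320), rack left end corners (237,143) and (325,143).

```bash
python3 - <<'E'
from geo import *
import pickle
c=cam("wrist",pickle.load(open("w3.pkl","rb")))
p=at_z(c,[(237,142),(325,142)],.064)[:,:2]; q=at_z(c,[(277,322)],.2645)
L=lambda v:(v-np.array([.5125,-.2244]))@np.array([[np.cos(-.1008),-np.sin(-.1008)],[np.sin(-.1008),np.cos(-.1008)]])
print(p.round(4),L(p).round(4),"cap",q.round(4),L(q[:,:2]).round(4))
print("stand px",project(c,[[.4742,.306,.2]]))
E
```

```text
[[ 0.4927 -0.0648]
 [ 0.5688 -0.0722]] [[-0.0358  0.1568]
 [ 0.0407  0.1571]] cap [[ 0.5237 -0.1045  0.2645]] [[-0.0009  0.1204]]
stand px [[ -297.59193152 -2143.36735627]]
```

Converted, 0.035 m is 0.7, -0.004 m is -0.08.

Request:
jog_arm --increments '[-0.08,0.02,0.6,0,0,0,0,0.7,0,0,0,0,0.6,0,0,0,0,0.5,0,0,0,0,0.24,0,0,0,0,0.12,0,0,0,0,0.06,0,0,0,0,0,0,0,0,0,0,0,0]'

```text
t: 8.35
eef_pos: [0.5248, -0.1167, 0.0792]
tool_rot: [0.001, 0.742, 0.671, 0.001]
contact_force: [0.4, -0.6, -1.8]
gripper_width: 0.468
grasp_force: 40.5
```

```bash
python3 to.py 0.5238 -0.1124 0.0735 -0.1008
```

```text
shift [ 0.0042 -0.0014  0.0057] turn 0.0009 tilt 0.0018 t 8.35 q [-0.36  0.52  0.6   2.04 -0.45  0.71  0.42] w 0.468 grip 40.5 F [ 0.4 -0.6 -1.8]
```

Converted, 0.002 m is 0.04, 0.0015 m is 0.03.

Request:
jog_arm --increments '[0,0,0.04,0,0,0,0,0.04,0,0,0,0,0,0,0,0,0,0.03,0,0,0,0,0,0,0,0,0,0,0,0]'

```text
t: 8.95
eef_pos: [0.5245, -0.1169, 0.0744]
tool_rot: [-0.0, 0.742, 0.671, 0.001]
contact_force: [-5.4, 2.1, 18.2]
gripper_width: 0.466
grasp_force: 42.4
```

Contact is made (18 N upward). I release, rise and look.

Converted, -0.035 m is -0.7, -0.03 m is -0.6.

Request:
jog_arm --increments '[0,0,-0.02,0,0.6,0,0,0,0,0.7,0,0,0,0,1,0,0,0,0,1,0,0,0,0,1,0,0,-0.4,0,1,0,0,-0.6,0,1,0,0,-0.7,0,1,0,0,-0.7,0,1,0,0,-0.7,0,1,0,0,0,0,1,0,0,0,0,1]'

```text
t: 10.15
eef_pos: [0.5243, -0.1165, 0.2292]
tool_rot: [0.0, 0.741, 0.671, 0.001]
contact_force: [0.2, -0.3, -0.9]
gripper_width: 1.005
grasp_force: 0.0
```

```bash
python3 - <<'E'
from geo import *
import cv2,pickle
s=monitor.get_obs(); a=eyes.read_camera("wrist"); cv2.imwrite("pics/w4.png",a); pickle.dump(s,open("w4.pkl","wb"))
E
python3 to.py 0.4845 0.23 0.20 0.0785
```

```text
shift [ 0.3407 -0.0734  0.0284] turn -0.1782 tilt 0.0009 t 10.2 q [-0.51  0.31  0.75  1.93 -0.25  1.    0.26] w 0.997 grip 0.0 F [ 0.1 -0.2  0.1]
```

View pics/w4.png

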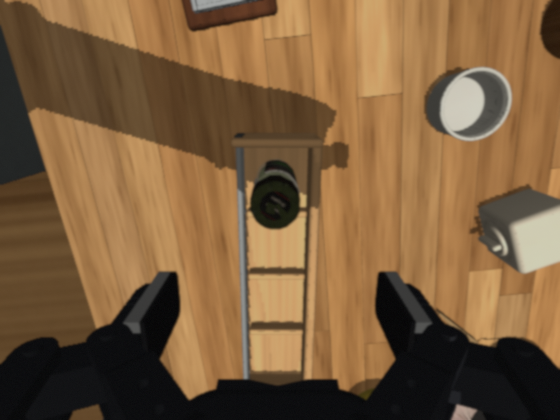

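jar_2 stands upright in the left bay, cap centre about (275,206). The left end is at row 140 and the dividers beyond at rows 270 and 326.

Converted, -0.06 rad is -0.0095.

```bash
cat > chk.py <<'E'
import sys,pickle
from geo import *
c=cam("wrist",pickle.load(open(sys.argv[1],"rb")))
L=lambda v:(v-np.array([.5125,-.2244]))@np.array([[np.cos(-.1008),-np.sin(-.1008)],[np.sin(-.1008),np.cos(-.1008)]])
for a in sys.argv[2:]:
    u,v,z=map(float,a.split(",")); p=at_z(c,[(u,v)],z)[0,:2]; print(a,"world",p.round(4),"rack",L(p).round(4))
E
python3 chk.py w4.pkl 275,206,.119 278,270,.03 276,326,.03 242,270,.053 310,209,.059
```

```text
275,206,.119 world [ 0.5228 -0.1173] rack [-0.0006  0.1076]
278,270,.03 world [ 0.5153 -0.2205] rack [0.0024 0.0041]
276,326,.03 world [ 0.5056 -0.2945] rack [ 0.0002 -0.0704]
242,270,.053 world [ 0.4788 -0.2045] rack [-0.0355  0.0164]
310,209,.059 world [ 0.5542 -0.1424] rack [0.0332 0.0857]
```

Request:
jog_arm --increments '[0,0,0,-0.0095,1,0,0,0,-0.0095,1,0,0,0,-0.0092,1,0,0,0,0,1]'

```text
t: 10.6
eef_pos: [0.5231, -0.1166, 0.2273]
tool_rot: [-0.001, 0.679, 0.734, -0.001]
contact_force: [0.2, 0.5, 0.2]
gripper_width: 1.005
grasp_force: 0.0
```

```bash
python3 to.py 0.4845 0.23 0.20 0.0785
```

```text
shift [ 0.3485 -0.0113  0.0274] turn -0.0002 tilt 0.0029 t 10.6 q [-0.47  0.3   0.71  1.93 -0.23  1.    0.42] w 1.005 grip 0.0 F [0.2 0.5 0.2]
```

Converted, 0.03 m is 0.6, 0.027 m is 0.54.

Request:
jog_arm --increments '[0.4,-0.02,0,0,1,0.6,-0.02,0,0,1,0.6,-0.02,0,0,1,0.6,-0.02,0,0,1,0.6,-0.02,0,0,1,0.6,-0.02,0,0,1,0.6,-0.02,0,0,1,0.6,-0.02,0,0,1,0.6,-0.02,0,0,1,0.6,-0.02,0,0,1,0.6,-0.02,0,0,1,0.54,0,0,0,1,0,0,0.54,0,1,0,0,0,0,1,0,0,0,0,1]'

```text
t: 12.1
eef_pos: [0.4855, 0.2273, 0.2011]
tool_rot: [-0.0, 0.68, 0.733, -0.001]
contact_force: [-0.5, -1.2, 0.2]
gripper_width: 1.004
grasp_force: 0.0
```

```bash
python3 to.py 0.4845 0.2285 0.074 0.0785
```

```text
shift [ 0.0015 -0.0007  0.1271] turn -0.0025 tilt 0.0029 t 12.1 q [-1.01  0.31  0.56  1.95 -0.2   0.94 -0.28] w 1.004 grip 0.0 F [-0.5 -1.2  0.2]
```

Converted, 0.03 m is 0.6, 0.025 m is 0.5.

Request:
jog_arm --increments '[0.02,0,0.6,0,1,0,0,0.6,0,1,0,0,0.6,0,1,0,0,0.5,0,1,0,0,0.24,0,1,0,0,0,0,1,0,0,0,0,0,0,0,0,0,0,0,0,0,0,0,0,0,0,0,0,0,0,0,0,0,0,0,0,0,0,0,0,0,0,0,0,0,0,0,0]' --grip_n 40

```text
t: 13.5
eef_pos: [0.4864, 0.2298, 0.076]
tool_rot: [-0.0, 0.679, 0.734, 0.001]
contact_force: [-2.6, -1.6, 6.6]
gripper_width: 0.47
grasp_force: 39.4
```

```bash
python3 to.py 0.4845 0.2285 0.074 0.0785
```

```text
shift [-0.0012 -0.002   0.002 ] turn -0.0005 tilt 0.0016 t 13.5 q [-0.92  0.5   0.46  2.04 -0.35  0.68 -0.16] w 0.47 grip 39.4 F [-2.6 -1.6  6.6]
```

Converted, -0.035 m is -0.7, -0.034 m is -0.68, 0.06 rad is 0.0095.

Request:
jog_arm --increments '[0,0,-0.2,0,0,0,0,-0.6,0,0,0,0,-0.7,0,0,0,0,-0.7,0.0095,0,0,0,-0.68,0.0095,0,0,0,0,0.0095,0,0,0,0,0,0,0,0,0,0,0]'

```text
t: 14.3
eef_pos: [0.4854, 0.2292, 0.2187]
tool_rot: [-0.0, 0.742, 0.671, -0.0]
contact_force: [-0.8, 0.1, -1.3]
gripper_width: 0.467
grasp_force: 40.6
```

```bash
python3 to.py 0.5164 -0.185 0.22 -0.1008
```

```text
shift [-0.4091  0.0723 -0.0012] turn 0.0005 tilt 0.0007 t 14.3 q [-1.06  0.3   0.62  1.93 -0.21  0.98 -0.45] w 0.467 grip 40.6 F [-0.8  0.1 -1.3]
```

Converted, -0.03 m is -0.6, -0.015 m is -0.3.

Request:
jog_arm --increments '[-0.3,0.06,0,0,0,-0.6,0.12,0,0,0,-0.6,0.1,0,0,0,-0.6,0.1,0,0,0,-0.6,0.1,0,0,0,-0.6,0.1,0,0,0,-0.6,0.1,0,0,0,-0.6,0.1,0,0,0,-0.6,0.1,0,0,0,-0.6,0.1,0,0,0,-0.6,0.1,0,0,0,-0.6,0.1,0,0,0,-0.6,0.1,0,0,0,-0.6,0.1,0,0,0,-0.08,0.06,0,0,0,0,0,0,0,0,0,0,0,0,0,0,0,0,0,0]'

```text
t: 16.1
eef_pos: [0.5157, -0.1835, 0.2184]
tool_rot: [-0.001, 0.742, 0.671, -0.0]
contact_force: [-0.4, 0.6, -2.2]
gripper_width: 0.463
grasp_force: 40.6
```

```bash
python3 to.py 0.5164 -0.185 0.075 -0.1008
```

```text
shift [-0.0015  0.0009  0.1434] turn 0.0007 tilt 0.0012 t 16.1 q [-0.37  0.35  0.76  1.91 -0.28  0.99  0.41] w 0.463 grip 40.6 F [-0.4  0.6 -2.2]
```

Converted, 0.035 m is 0.7, 0.03 m is 0.6.

Request:
jog_arm --increments '[-0.03,0,0.6,0,0,0,0,0.7,0,0,0,0,0.6,0,0,0,0,0.5,0,0,0,0,0.24,0,0,0,0,0.12,0,0,0,0,0.06,0,0,0,0,0.04,0,0,0,0,0.04,0,0,0,0,0,0,0,0,0,0,0,0]'

```text
t: 17.2
eef_pos: [0.5161, -0.1864, 0.0742]
tool_rot: [0.0, 0.742, 0.67, 0.0]
contact_force: [0.2, -0.7, -1.1]
gripper_width: 0.467
grasp_force: 40.7
```

```bash
python3 to.py 0.5164 -0.185 0.0735 -0.1008
```

```text
shift [0.0014 0.0002 0.0007] turn -0.0012 tilt 0.0008 t 17.2 q [-0.23  0.55  0.61  2.02 -0.48  0.71  0.57] w 0.467 grip 40.7 F [ 0.2 -0.7 -1.1]
```

Converted, 0.0015 m is 0.03, 0.001 m is 0.02.

Request:
jog_arm --increments '[0,0,0.03,0,0,0,0,0.02,0,0,0,0,0,0,0,0,0,0,0,0]'

```text
t: 17.6
eef_pos: [0.5162, -0.1868, 0.0739]
tool_rot: [-0.0, 0.743, 0.67, 0.001]
contact_force: [-8.5, 3.2, 26.9]
gripper_width: 0.47
grasp_force: 43.6
```

Converted, -0.035 m is -0.7, -0.03 m is -0.6, -0.06 rad is -0.0095.

Request:
jog_arm --increments '[0,0,-0.03,0,0.6,0,0,0,0,0.7,0,0,0,0,1,0,0,0,0,1,0,0,0,0,1,0,0,-0.4,0,1,0,0,-0.6,0,1,0,0,-0.7,0,1,0,0,-0.7,0,1,0,0,-0.4,0,1,0,0,0,-0.0095,1,0,0,0,-0.0095,1,0,0,0,-0.0095,1,0,0,0,0,1]'

```text
t: 19.0
eef_pos: [0.5157, -0.1863, 0.2127]
tool_rot: [-0.0, 0.679, 0.734, 0.0]
contact_force: [-1.0, 0.6, -0.5]
gripper_width: 0.997
grasp_force: 0.0
```

```bash
python3 to.py 0.4882 0.155 0.20 0.0785
```

```text
shift [ 0.3424 -0.0006  0.0128] turn -0.0 tilt 0.0002 t 19.0 q [-0.34  0.35  0.72  1.92 -0.27  0.98  0.58] w 0.997 grip 0.0 F [-1.   0.6 -0.5]
```

Converted, 0.03 m is 0.6, 0.022 m is 0.44.

Request:
jog_arm --increments '[0.4,0,0,0,1,0.6,0,0,0,1,0.6,0,0,0,1,0.6,0,0,0,1,0.6,0,0,0,1,0.6,0,0,0,1,0.6,0,0,0,1,0.6,0,0,0,1,0.6,0,0,0,1,0.6,0,0,0,1,0.6,0,0,0,1,0.44,0,0,0,1,0,0,0.24,0,1,0,0,0,0,1,0,0,0,0,1]'

```text
t: 20.5
eef_pos: [0.4889, 0.153, 0.2003]
tool_rot: [0.0, 0.68, 0.733, -0.001]
contact_force: [-0.5, 0.0, 0.3]
gripper_width: 0.999
grasp_force: 0.0
```

```bash
python3 to.py 0.4882 0.155 0.074 0.0785
python3 - <<'E'
from geo import *
import cv2,pickle
s=monitor.get_obs(); a=eyes.read_camera("wrist"); cv2.imwrite("pics/w5.png",a); pickle.dump(s,open("w5.pkl","wb"))
E
```

```text
shift [ 0.0022 -0.0004  0.1263] turn -0.0031 tilt 0.0017 t 20.5 q [-0.93  0.27  0.61  2.   -0.19  0.92 -0.15] w 0.999 grip 0.0 F [-0.5  0.   0.3]
```

View pics/w5.png

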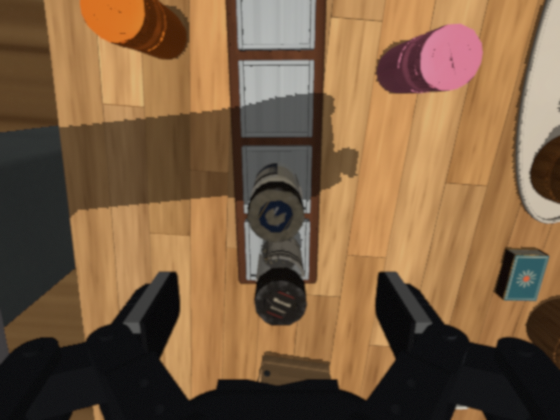

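The trays of jar_2 and jar_3 are empty. jar_1's cap top is at about (275,215) and jar_4's at about (281,300).

Converted, 0.03 m is 0.6, 0.025 m is 0.5.

```bash
python3 chk.py w5.pkl 275,215,.122 281,300,.122
```

```text
275,215,.122 world [0.4872 0.1553] rack [-0.0634  0.3752]
281,300,.122 world [0.4967 0.0882] rack [-0.0472  0.3094]
```

Request:
jog_arm --increments '[0.04,0,0.6,0,1,0,0,0.6,0,1,0,0,0.6,0,1,0,0,0.5,0,1,0,0,0.22,0,1,0,0,0,0,1,0,0,0,0,0,0,0,0,0,0,0,0,0,0,0,0,0,0,0,0,0,0,0,0,0,0,0,0,0,0,0,0,0,0,0,0,0,0,0,0]' --grip_n 40

```text
t: 21.95
eef_pos: [0.4893, 0.157, 0.0759]
tool_rot: [-0.0, 0.679, 0.734, 0.001]
contact_force: [-1.9, -0.2, 6.7]
gripper_width: 0.469
grasp_force: 39.2
```

Converted, -0.035 m is -0.7, -0.034 m is -0.68, 0.06 rad is 0.0095.

Request:
jog_arm --increments '[0,0,-0.2,0,0,0,0,-0.6,0,0,0,0,-0.7,0,0,0,0,-0.7,0.0095,0,0,0,-0.68,0.0095,0,0,0,0,0.0095,0,0,0,0,0,0,0,0,0,0,0]'

```text
t: 22.75
eef_pos: [0.4884, 0.1566, 0.2187]
tool_rot: [-0.0, 0.742, 0.671, -0.0]
contact_force: [-0.4, 0.7, -1.6]
gripper_width: 0.467
grasp_force: 40.6
```

```bash
python3 to.py 0.509 -0.2597 0.22 -0.1008
```

```text
shift [-0.4121  0.0622 -0.0013] turn 0.0005 tilt 0.0007 t 22.75 q [-0.99  0.26  0.67  1.99 -0.19  0.96 -0.33] w 0.467 grip 40.6 F [-0.4  0.7 -1.6]
```

Converted, -0.03 m is -0.6, -0.015 m is -0.3.

Request:
jog_arm --increments '[-0.3,0.04,0,0,0,-0.6,0.1,0,0,0,-0.6,0.1,0,0,0,-0.6,0.1,0,0,0,-0.6,0.1,0,0,0,-0.6,0.1,0,0,0,-0.6,0.1,0,0,0,-0.6,0.08,0,0,0,-0.6,0.08,0,0,0,-0.6,0.08,0,0,0,-0.6,0.08,0,0,0,-0.6,0.08,0,0,0,-0.6,0.08,0,0,0,-0.6,0.08,0,0,0,-0.14,0.06,0,0,0,0,0,0,0,0,0,0,0,0,0,0,0,0,0,0]'

```text
t: 24.55
eef_pos: [0.5097, -0.2581, 0.2184]
tool_rot: [-0.001, 0.742, 0.671, 0.0]
contact_force: [0.6, 1.1, -1.3]
gripper_width: 0.469
grasp_force: 40.5
```

```bash
python3 to.py 0.509 -0.2597 0.0735 -0.1008
```

```text
shift [-0.0018 -0.0004  0.1449] turn 0.0008 tilt 0.0013 t 24.55 q [-0.24  0.4   0.78  1.86 -0.33  1.02  0.58] w 0.469 grip 40.5 F [ 0.6  1.1 -1.3]
```

Converted, 0.035 m is 0.7, 0.03 m is 0.6.

Request:
jog_arm --increments '[-0.02,0,0.6,0,0,0,0,0.7,0,0,0,0,0.6,0,0,0,0,0.5,0,0,0,0,0.24,0,0,0,0,0.12,0,0,0,0,0.06,0,0,0,0,0.04,0,0,0,0,0.04,0,0,0,0,0.02,0,0,0,0,0,0,0,0,0,0,0,0]'

```text
t: 25.75
eef_pos: [0.5102, -0.261, 0.0739]
tool_rot: [0.001, 0.742, 0.67, 0.001]
contact_force: [-1.5, 0.9, 5.7]
gripper_width: 0.464
grasp_force: 41.1
```

```bash
python3 to.py 0.509 -0.2597 0.0735 -0.1008
```

```text
shift [ 0.0012 -0.0013  0.0004] turn -0.0015 tilt 0.0017 t 25.75 q [-0.11  0.59  0.63  1.96 -0.51  0.75  0.72] w 0.464 grip 41.1 F [-1.5  0.9  5.7]
```

Converted, -0.035 m is -0.7, -0.03 m is -0.6, -0.06 rad is -0.0095.

Request:
jog_arm --increments '[0,0,0,0,0.6,0,0,0,0,0.7,0,0,0,0,1,0,0,0,0,1,0,0,0,0,1,0,0,-0.4,0,1,0,0,-0.6,0,1,0,0,-0.7,0,1,0,0,-0.7,0,1,0,0,-0.4,0,1,0,0,0,-0.0095,1,0,0,0,-0.0095,1,0,0,0,-0.0095,1,0,0,0,0,1]'

```text
t: 27.15
eef_pos: [0.5095, -0.2606, 0.2128]
tool_rot: [-0.0, 0.679, 0.734, 0.0]
contact_force: [-0.4, 0.4, -0.4]
gripper_width: 0.999
grasp_force: 0.0
```

```bash
python3 to.py 0.4962 0.0855 0.20 0.0785
```

```text
shift [0.3461 0.0139 0.0129] turn -0.0001 tilt 0.0003 t 27.15 q [-0.2   0.4   0.73  1.86 -0.31  1.    0.74] w 0.999 grip 0.0 F [-0.4  0.4 -0.4]
```

Converted, 0.03 m is 0.6, 0.026 m is 0.52.

Request:
jog_arm --increments '[0.4,0.02,0,0,1,0.6,0.02,0,0,1,0.6,0.02,0,0,1,0.6,0.02,0,0,1,0.6,0.02,0,0,1,0.6,0.02,0,0,1,0.6,0.02,0,0,1,0.6,0.02,0,0,1,0.6,0.02,0,0,1,0.6,0.02,0,0,1,0.6,0.02,0,0,1,0.52,0.04,0,0,1,0,0,0.26,0,1,0,0,0,0,1,0,0,0,0,1]'

```text
t: 28.65
eef_pos: [0.4953, 0.084, 0.1995]
tool_rot: [-0.0, 0.68, 0.733, -0.001]
contact_force: [-0.5, -0.1, -0.2]
gripper_width: 0.997
grasp_force: 0.0
```

```bash
python3 to.py 0.4962 0.0855 0.074 0.0785
python3 - <<'E'
from geo import *
import cv2,pickle
s=monitor.get_obs(); a=eyes.read_camera("wrist"); cv2.imwrite("pics/w6.png",a); pickle.dump(s,open("w6.pkl","wb"))
E
```

```text
shift [0.0016 0.0012 0.1255] turn -0.003 tilt 0.0014 t 28.65 q [-0.84  0.26  0.66  2.03 -0.2   0.91 -0.01] w 0.997 grip 0.0 F [-0.5 -0.1 -0.2]
```

View pics/w6.png

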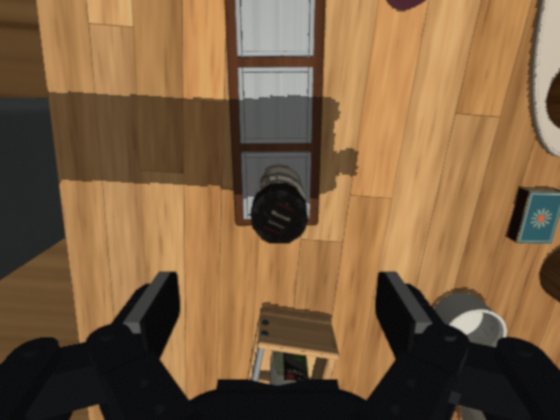

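Only jar_4 is left, its cap top at about (279,217).

Converted, 0.03 m is 0.6, 0.025 m is 0.5.

```bash
python3 chk.py w6.pkl 279,217,.122
```

```text
279,217,.122 world [0.4964 0.0853] rack [-0.0472  0.3065]
```

Request:
jog_arm --increments '[0.02,0.02,0.6,0,1,0,0,0.6,0,1,0,0,0.6,0,1,0,0,0.5,0,1,0,0,0.2,0,1,0,0,0,0,1,0,0,0,0,0,0,0,0,0,0,0,0,0,0,0,0,0,0,0,0,0,0,0,0,0,0,0,0,0,0,0,0,0,0,0,0,0,0,0,0]' --grip_n 40

```text
t: 30.1
eef_pos: [0.4971, 0.0867, 0.0759]
tool_rot: [0.0, 0.679, 0.734, 0.001]
contact_force: [-1.6, -0.4, 6.9]
gripper_width: 0.468
grasp_force: 39.4
```

Converted, -0.035 m is -0.7, -0.034 m is -0.68, 0.06 rad is 0.0095.

Request:
jog_arm --increments '[0,0,-0.2,0,0,0,0,-0.6,0,0,0,0,-0.7,0,0,0,0,-0.7,0.0095,0,0,0,-0.68,0.0095,0,0,0,0,0.0095,0,0,0,0,0,0,0,0,0,0,0]'

```text
t: 30.9
eef_pos: [0.4959, 0.0865, 0.2187]
tool_rot: [-0.0, 0.742, 0.671, -0.0]
contact_force: [0.5, -0.3, -2.4]
gripper_width: 0.467
grasp_force: 40.7
```

```bash
python3 to.py 0.5014 -0.3343 0.22 -0.1008
```

```text
shift [-0.4181  0.0476 -0.0014] turn 0.0006 tilt 0.0007 t 30.9 q [-0.91  0.24  0.72  2.01 -0.2   0.96 -0.18] w 0.467 grip 40.7 F [ 0.5 -0.3 -2.4]
```

Converted, -0.03 m is -0.6, -0.015 m is -0.3.

Request:
jog_arm --increments '[-0.3,0.04,0,0,0,-0.6,0.08,0,0,0,-0.6,0.08,0,0,0,-0.6,0.08,0,0,0,-0.6,0.08,0,0,0,-0.6,0.08,0,0,0,-0.6,0.06,0,0,0,-0.6,0.06,0,0,0,-0.6,0.06,0,0,0,-0.6,0.06,0,0,0,-0.6,0.06,0,0,0,-0.6,0.06,0,0,0,-0.6,0.06,0,0,0,-0.6,0.06,0,0,0,-0.26,0.04,0,0,0,0,0,0,0,0,0,0,0,0,0,0,0,0,0,0]'

```text
t: 32.7
eef_pos: [0.5019, -0.3326, 0.2183]
tool_rot: [-0.001, 0.742, 0.671, 0.0]
contact_force: [-0.7, -0.2, -1.8]
gripper_width: 0.469
grasp_force: 40.7
```

```bash
python3 to.py 0.5014 -0.3343 0.0735 -0.1008
```

```text
shift [-0.0019 -0.0003  0.1448] turn 0.0008 tilt 0.0015 t 32.7 q [-0.09  0.46  0.78  1.79 -0.37  1.05  0.72] w 0.469 grip 40.7 F [-0.7 -0.2 -1.8]
```

Converted, 0.035 m is 0.7, 0.03 m is 0.6.

Request:
jog_arm --increments '[-0.02,0,0.6,0,0,0,0,0.7,0,0,0,0,0.6,0,0,0,0,0.5,0,0,0,0,0.24,0,0,0,0,0.12,0,0,0,0,0.06,0,0,0,0,0.04,0,0,0,0,0.04,0,0,0,0,0.02,0,0,0,0,0,0,0,0,0,0,0,0]'

```text
t: 33.9
eef_pos: [0.5021, -0.3358, 0.074]
tool_rot: [0.001, 0.742, 0.67, 0.0]
contact_force: [-1.2, 1.8, 6.1]
gripper_width: 0.47
grasp_force: 41.2
```

```bash
python3 to.py 0.5014 -0.3343 0.0735 -0.1008
```

```text
shift [ 0.0014 -0.0009  0.0005] turn -0.0014 tilt 0.0017 t 33.9 q [ 0.02  0.64  0.64  1.89 -0.53  0.79  0.85] w 0.47 grip 41.2 F [-1.2  1.8  6.1]
```

Careful with the scale: shifts go in shares of 50 mm and turns go in shares of 2 pi rad. That gives: -0.035 m is -0.7, -0.03 m is -0.6.

Request:
jog_arm --increments '[0,0,0,0,0.6,0,0,0,0,0.7,0,0,0,0,1,0,0,0,0,1,0,0,0,0,1,0,0,-0.4,0,1,0,0,-0.6,0,1,0,0,-0.7,0,1,0,0,-0.7,0,1,0,0,-0.7,0,1,0,0,-0.7,0,1,0,0,-0.7,0,1,0,0,0,0,1,0,0,0,0,1,0,0,0,0,1]'

```text
t: 35.4
eef_pos: [0.5011, -0.3346, 0.2965]
tool_rot: [-0.001, 0.742, 0.67, -0.0]
contact_force: [-0.6, -0.3, 0.2]
gripper_width: 0.996
grasp_force: 0.0
```

```bash
python3 - <<'E'
from geo import *
import cv2,pickle,numpy as np
s=monitor.get_obs(); a=eyes.read_camera("wrist"); pickle.dump(s,open("w7.pkl","wb"))
cv2.imwrite("pics/w7.png",np.clip(a*1.4,0,255).astype("uint8"))
t=eyes.read_camera("top")[210:285,310:460]; cv2.imwrite("pics/t7.png",np.clip(cv2.resize(t,None,fx=5,fy=5,interpolation=cv2.INTER_CUBIC)*1.4,0,255).astype("uint8"))
E
```

```text
(no output)
```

View pics/w7.png

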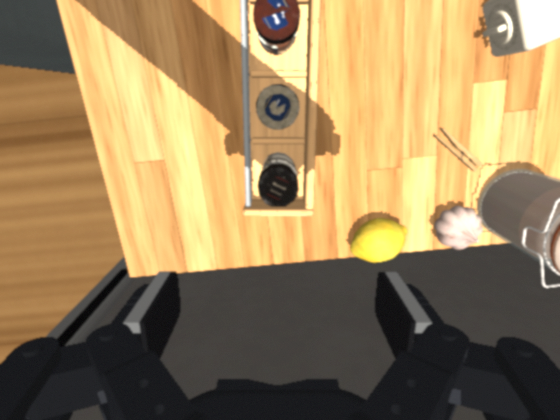

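jars 3, 1 and 4 stand upright, caps at about (276,18), (278,106) and (279,188). Dividers are at rows 74 and 142, and the right end's outer edge at row 212.

```bash
python3 chk.py w7.pkl 276,18,.119 278,106,.119 279,188,.119 278,142,.03 278,74,.03 280,212,.064 248,150,.053 310,150,.059
```

```text
276,18,.119 world [ 0.5146 -0.1915] rack [-0.0013  0.033 ]
278,106,.119 world [ 0.5091 -0.2622] rack [ 0.0004 -0.0379]
279,188,.119 world [ 0.5024 -0.3384] rack [ 0.0014 -0.1144]
278,142,.03 world [ 0.5049 -0.3047] rack [ 0.0006 -0.0806]
278,74,.03 world [ 0.5126 -0.2294] rack [ 0.0006 -0.005 ]
280,212,.064 world [ 0.4995 -0.3813] rack [ 0.0028 -0.1574]
248,150,.053 world [ 0.4704 -0.3075] rack [-0.0335 -0.0869]
310,150,.059 world [ 0.5399 -0.3137] rack [ 0.0363 -0.0861]
```

View pics/t7.png

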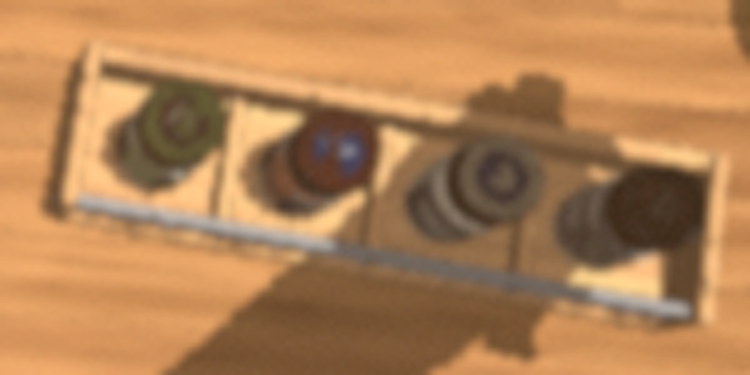

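All four jars stand upright in their own bays in the right order. Their offsets are a few mm, inside the tolerance, and the arm is clear, so I hand in.

```bash
python3 -c "
from station import bot
print(bot.hand_in())"
```

```text
the job is handed in; nothing more can be done
None
```

I moved all four jars into the rack in their original left-to-right order (jar_2, jar_3, jar_1, jar_4) and handed the job in at about 35 s. In the last pictures they stood upright, within about 5 mm of their bay centres; I never touched the ramekin, and the hand-in gave no verdict.

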